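# Sweep the jar lids off the bread board

## Task

Sweep the three jar lids off the bread board into the green tray with your fingertips, sliding them along the board without picking any of them up. Leave the little blue egg cup standing where it is on the board, and do not disturb the other things on the counter.

Things in the scene. Friction and masses are not known exactly. Their poses are not given: they have to be found in the camera images.
- board: fixed wooden bread board on feet, 270 mm (its x) by 240 mm (its y), flat top 55 mm above the counter, no rim. Origin on the counter under its centre. A tray, turned as the board is, stands 3 mm off each edge at its y = +/-120 mm; which is on which side varies. Lids and egg cup start in four rows about 60 mm apart along its x, in any order, up to 60 mm off its middle along y.
- lid_black: twist-off jar lid, black, a flat disc 40 mm across and 14 mm high, about 15 g, lying loose on the board. Origin at the centre of the disc (7 mm above the board's top at the start). It slides when pushed sideways.
- lid_white: twist-off jar lid, white, a flat disc 40 mm across and 14 mm high, about 15 g, lying loose on the board. Origin at the centre of the disc (7 mm above the board's top at the start). It slides when pushed sideways.
- lid_red: twist-off jar lid, red, a flat disc 40 mm across and 14 mm high, about 15 g, lying loose on the board. Origin at the centre of the disc (7 mm above the board's top at the start). It slides when pushed sideways.
- green_tray: fixed open green plastic tray, 270 mm (its x) by 150 mm (its y) outside, 45 mm high (rim 10 mm below the board's top), walls and floor 5 mm. Origin on the counter under its centre. One long side lies along one edge of the board, so that what is pushed over that edge drops in.
- cork_tray: fixed dark wooden tray of the same size with three wine corks in it, along the other edge of the board. Not for lids. Origin on the counter under its centre.
- egg_cup: small blue ceramic egg cup standing loose on the board, 40 mm across its rim and 40 mm high, about 80 g. Origin at the centre of its underside. Stays where it is.
- dispenser: glass sugar dispenser with steel top, spout and red button, 72 mm across, 135 mm high, loose on the counter. Origin at the centre of its underside. Bystander.
- kettle_lid: stainless kettle lid with a knob, 124 mm across, 48 mm high, loose on the counter. Origin at the centre of its underside. Bystander.
- spoon: bamboo spoon 260 mm long lying on the counter. Origin under its middle, x along it towards the bowl. Bystander.
- coaster: black plastic coaster, 94 mm across, 6 mm thick, loose on the counter. Origin at the centre of its underside. Bystander.

How it is judged:
By the outcome, as a careful person would: the job done as asked, in the order asked, and still so for the second after the job is handed in, with the robot touching nothing.
It also fails if it takes over 51 s, if anything falls off the work surface, if the arm or the gripper's body presses on something with over 40 N, if the wrist force passes 120 N, or if a joint passes its speed limit or range.

## Robot

A 6-joint arm with a two-finger parallel gripper is mounted at the origin on the work surface. World frame = base frame: x ahead of the robot, y to its left, z up, the work surface at z = 0. Lengths are in m, angles in degrees, forces in N, time in s.
With the tool pointing down it reaches from about 0.3 to 0.85 m from the base axis. Payload 5.4 kg.
Tool frame: the origin (TCP) lies at the very end of the fingers, on their centre line; the grasp point (between the pads) lies 19 mm behind it; z points along the fingers, y is the line along which they close (so a half turn about z gives the same grasp; the last joint's range is limited). The gripper opens to 85 mm and grips with 20 to 120 N. Pads are 22 mm wide; open, the fingers measure 114 mm over their backs; the gripper's body (76 mm by 85 mm) begins 54 mm behind the grasp point. The pads swing forward as they close: fully open they stand 13 mm farther back than shut.
Start: joints at [-79.418, 9.076, 91.501, -0, 79.423, -12.038], TCP at [0.221, -0.531, 0.231] pointing down, gripper open.
Joint ranges: [-166.64, 166.64], [-54.1, 131.32], [10.49, 154.53], [-73.88, 253.88], [9.74, 151.15], [-171.62, 171.62]. Speed limits (degrees/s): [147.25, 147.25, 180, 180, 180, 180].

## Interface

Orientations are given as a 3x3 rotation matrix whose columns are the frame's x, y, z axes.
In Python, from rig import ctrl gives the robot as it stands. Calls block until the motion is done:
- ctrl.movep(position, orientation): joint-space move of the TCP to a pose.
- ctrl.servo_line(position, frame=None, vel=0.15): straight line of the TCP; frame=None keeps the orientation; vel is the mean speed in m/s.
- ctrl.movej(angles): joint-space move.
- ctrl.gripper_open() and ctrl.clamp(): open the fingers fully, or close them until they stop; the grip force is fixed at half the most.
- ctrl.hold(seconds).
- ctrl.inverse_kinematics(position, orientation): joint angles nearest the present ones, or None.
- ctrl.get_obs(): the state.
- ctrl.camera(name): name is "scene" or "side" or "wrist"; returns a dict with "img" (420x560x3 uint8, red, green, blue), "z_map" (420x560 float32, m along the optical axis (not along the pixel's ray), 0 where there is no reading), "K" (3x3 intrinsics, pixels), "R" (3x3) and "t" (3): a world point X has camera coordinates R X + t. Camera axes: x right, y down, z forward; pixel columns grow to the right and rows downward; lengths in m; the calibration is good to about 2 mm. The wrist camera is an equidistant fisheye: a pixel r from the principal point sees the ray r / f radians off the axis. A picture is of the moment at which its call begins.
A pose or a line that the arm cannot do raises ctrl.Unreachable and nothing moves.
- ctrl.finish_job(): hands the job in; it is judged then, once.
The state is a dict: "time_s": time; "joint_positions": joint angles; "dq": joint speeds; "joint_efforts": joint torques, N m; "eef_pos": TCP position; "orientation": TCP orientation; "contact_force": force on the tool from outside, world axes, zero at the start; "wrist_torque": the same for the moment, N m; "width": finger opening in m; "finger_force": force on a finger pad.
Only numpy, scipy, OpenCV 4.12 (cv2) and the standard library are available. Lean on these libraries where they do the work, as an engineer would, in place of code of your own. Each camera call takes 0.05 s, during which the arm holds its last target. There are 200 camera calls.

## Working session

There is one attempt and no reset: what is moved stays moved. The work goes in short steps, each a Python script; the robot and the scene stay as the last script left them, time stands still between calls to the robot, and variables do not carry over. Pictures are saved under pics/ and viewed, at most 10 in all, crops included, and the job is handed in when it is done.

```bash
mkdir -p pics; ls; python3 - <<'E'
from rig import ctrl
import cv2,numpy as np
for n in("scene","side"):
    c=ctrl.camera(n); np.savez(n+".npz",**c); cv2.imwrite(f"pics/{n}0.png",c["img"][:,:,::-1])
    print(n,c["K"].tolist(),(-c["R"].T@c["t"]).round(3))
E
```

```text
pics
scene [[541.2464244411609, 0.0, 281.31812529663546], [0.0, 541.2464244411609, 216.07563193369424], [0.0, 0.0, 1.0]] [1.684 0.072 1.07 ]
side [[412.94309034633255, 0.0, 279.5284704420594], [0.0, 412.94309034633255, 205.4113968246765], [0.0, 0.0, 1.0]] [0.422 1.162 0.72 ]
```

View pics/scene0.png

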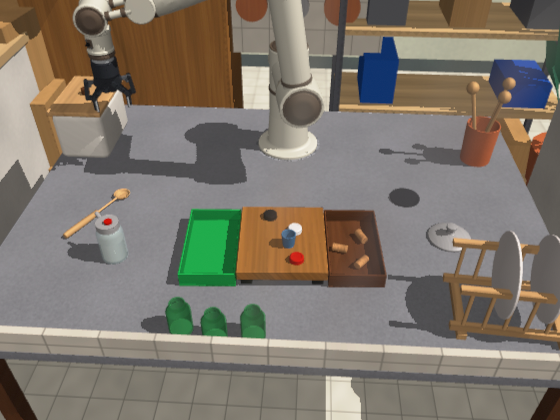

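View pics/side0.png

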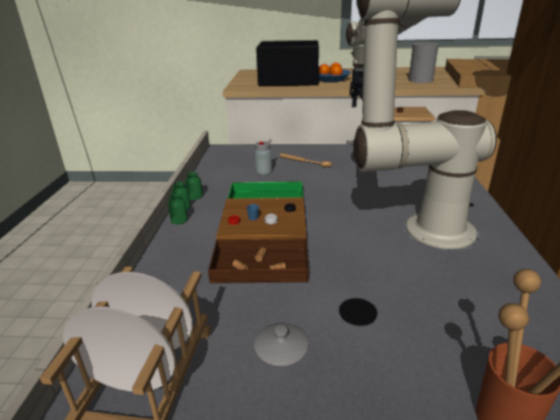

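The scene view shows the green tray on the left (world −y, cols 180–240) and the board at cols 238–328. On the board are the black lid (270,215), white lid (295,229), egg cup (289,238) and red lid (297,258). The side view agrees. The push is therefore roughly −y.

```bash
cat > h.py <<'E'
import numpy as np,cv2
def ray(c,u,v,z):
    d=c["R"].T@np.linalg.inv(c["K"])@np.array([u,v,1.]); o=-c["R"].T@c["t"]
    return (o+d*(z-o[2])/d[2])[:2]
def cloud(c):
    v,u=np.mgrid[:420,:560]; z=c["z_map"].astype(float); K=c["K"]
    P=np.stack([(u-K[0,2])/K[0,0]*z,(v-K[1,2])/K[1,1]*z,z],-1)
    return (P-c["t"])@c["R"]
# roi: world box round the board top
def find(c,roi):
    P=cloud(c); hsv=cv2.cvtColor(c["img"],cv2.COLOR_RGB2HSV).astype(int); H,S,V=hsv[...,0],hsv[...,1],hsv[...,2]
    inb=(P[...,0]>roi[0])&(P[...,0]<roi[1])&(P[...,1]>roi[2])&(P[...,1]<roi[3])&(c["z_map"]>0)
    m=dict(black=(V<60)&(P[...,2]>.060),white=(S<60)&(V>140),red=((H<5)|(H>174))&(S>190)&(V>110),cup=(H>95)&(H<125)&(S>90))
    out={}
    for k,a in m.items():
        n,l,s,ce=cv2.connectedComponentsWithStats((a&inb).astype(np.uint8))
        if n<2: continue
        i=1+np.argmax(s[1:,4]); q=P[l==i]
        out[k]=(ce[i].round(1),s[i,4],ray(c,*ce[i],.067 if k!="cup" else .077).round(4),np.round([(q[:,j].min()+q[:,j].max())/2 for j in range(3)],4),q[:,2].max().round(3))
    return out
E
python3 - <<'E'
from h import *
for n in("scene","side"):
    c=dict(np.load(n+".npz")); P=cloud(c)
    hsv=cv2.cvtColor(c["img"],cv2.COLOR_RGB2HSV).astype(int)
    b=(abs(P[...,2]-.055)<.005)&(P[...,0]>.3)&(P[...,0]<.95)&(abs(P[...,1])<.3)&(hsv[...,1]>90)
    nn,l,s,ce=cv2.connectedComponentsWithStats(b.astype(np.uint8)); i=1+np.argmax(s[1:,4])
    # refine: colour mask contour, rays onto board top
    cnt=cv2.findContours((l==i).astype(np.uint8),0,cv2.CHAIN_APPROX_NONE)[0]; cnt=max(cnt,key=len)[:,0]
    W=np.array([ray(c,u,v,.055) for u,v in cnt]).astype(np.float32)
    r=cv2.minAreaRect(W*1000); print(n,"board mm",r,s[i,4]); print(cv2.boxPoints(r).round(0).tolist())
    g=(hsv[...,0]>55)&(hsv[...,0]<75)&(hsv[...,1]>180)&(P[...,0]<.85); q=P[g&(P[...,2]>.035)&(P[...,2]<.05)]
    print("green",cv2.minAreaRect((q[:,:2]*1000).astype(np.float32)))
    x,y=r[0]; print(find(c,((x-130)/1e3,(x+130)/1e3,(y-115)/1e3,(y+115)/1e3)))
E
```

```text
scene board mm ((577.656494140625, 12.647682189941406), (276.84906005859375, 239.17991638183594), 2.9167001247406006) 4956
[[433.0, 125.0], [445.0, -114.0], [722.0, -100.0], [710.0, 139.0]]
green ((584.6484375, -185.63217163085938), (279.5309143066406, 149.5071258544922), 3.116029739379883)
{'black': (array([266.7, 214.8]), np.int32(44), array([ 0.4925, -0.0369]), array([ 0.4864, -0.0372,  0.0665]), np.float64(0.072)), 'white': (array([295.5, 227.9]), np.int32(113), array([0.5448, 0.0482]), array([0.5477, 0.0457, 0.0717]), np.float64(0.094)), 'red': (array([296.4, 257.9]), np.int32(143), array([0.6641, 0.0552]), array([0.6617, 0.0555, 0.0646]), np.float64(0.073)), 'cup': (array([288.6, 237.5]), np.int32(101), array([0.5966, 0.0314]), array([0.6018, 0.0299, 0.0778]), np.float64(0.098))}
side board mm ((570.9362182617188, 17.95660400390625), (268.61236572265625, 249.4656524658203), 2.978787660598755) 2731
[[430.0, 136.0], [443.0, -114.0], [712.0, -100.0], [699.0, 150.0]]
green ((584.9554443359375, -220.50474548339844), (261.52874755859375, 87.74259948730469), 5.4867119789123535)
{'black': (array([289.5, 207. ]), np.int32(68), array([ 0.4859, -0.0203]), array([ 0.4847, -0.0237,  0.0663]), np.float64(0.072)), 'white': (array([270.4, 218.4]), np.int32(87), array([0.5424, 0.0545]), array([0.5421, 0.0497, 0.0648]), np.float64(0.073)), 'red': (array([233.4, 219.6]), np.int32(68), array([0.6577, 0.0645]), array([0.6582, 0.0618, 0.0651]), np.float64(0.072)), 'cup': (array([252.8, 211.4]), np.int32(122), array([0.6005, 0.0288]), array([0.6001, 0.0327, 0.079 ]), np.float64(0.097))}
```

Poses found: board yaw is about 3° and its centre about (.574,.014). Black is at (.486,−.022), white (.543,.049), red (.659,.059) and the cup (.600,.031). I'll push black first, with closed fingers.

```bash
cat > push.py <<'E'
from rig import ctrl
from h import *
a=np.radians(3); bx=np.array([np.cos(a),np.sin(a)]); by=np.array([-np.sin(a),np.cos(a)]); B=np.array([.574,.014])
def rot(s):
    y=np.array([*(s*by),0]); z=np.array([0,0,-1.]); return np.column_stack([np.cross(y,z),y,z])
def pick():
    R0=np.array(ctrl.get_obs()["orientation"]); return max((rot(1),rot(-1)),key=lambda R:np.trace(R.T@R0))
def push(p,back=.052,end=-.145,z=.060,R=None):
    R=pick() if R is None else R
    p=np.array(p); s=p+by*back; e=p+by*(end-(p-B)@by)
    ctrl.movep([*s,.17],R); ctrl.servo_line([*s,z],vel=.15)
    f0=ctrl.get_obs(); print("down",f0["eef_pos"],f0["contact_force"])
    ctrl.servo_line([*e,z],vel=.08); print("end",ctrl.get_obs()["contact_force"])
    ctrl.servo_line([*e,.17],vel=.2)
    o=ctrl.get_obs(); print("t",o["time_s"],o["joint_positions"])
def shot(f):
    for n in("scene","side"):
        c=ctrl.camera(n); np.savez(n+".npz",**c)
        cv2.imwrite(f"pics/{f}_{n}.png",cv2.resize(c["img"][180:300,150:410] if n=="scene" else c["img"][150:300,190:340],None,fx=3,fy=3)[:,:,::-1])
        print(n,{k:(v[0],v[1],v[2]) for k,v in find(c,(.44,.71,-.3,.13)).items()})
E
python3 - <<'E'
from push import *
ctrl.clamp(); print(ctrl.get_obs()["width"],ctrl.get_obs()["eef_pos"])
push((.486,-.022)); shot("b")
E
```

```text
0.000286463003534275 [ 0.22113444 -0.53076361  0.23130745]
down [0.48412957 0.02966742 0.06087917] [-0.4872249  -0.99266505 -0.01446117]
end [ 0.2248878  -0.33004392  0.6154872 ]
t 6.8917 [-2.89853036e+01  2.70702038e+00  1.05680324e+02  1.58580107e-03
  7.17137252e+01  5.80110420e+01]
scene {'black': (array([227.4, 154.7]), np.int32(1232), array([ 0.1912, -0.1914])), 'white': (array([219.1,  75.9]), np.int32(1001), array([-0.3892, -0.3047])), 'red': (array([296.4, 258. ]), np.int32(144), array([0.6642, 0.0553])), 'cup': (array([290.8, 240.6]), np.int32(60), array([0.6086, 0.038 ]))}
side {'black': (array([288.6, 131.6]), np.int32(486), array([ 0.5262, -0.7853])), 'white': (array([292. ,  61.6]), np.int32(243), array([ 0.59  , -2.7542])), 'red': (array([233.4, 219.6]), np.int32(68), array([0.6577, 0.0645])), 'cup': (array([252.8, 211.3]), np.int32(121), array([0.6005, 0.0286]))}
```

View pics/b_scene.png

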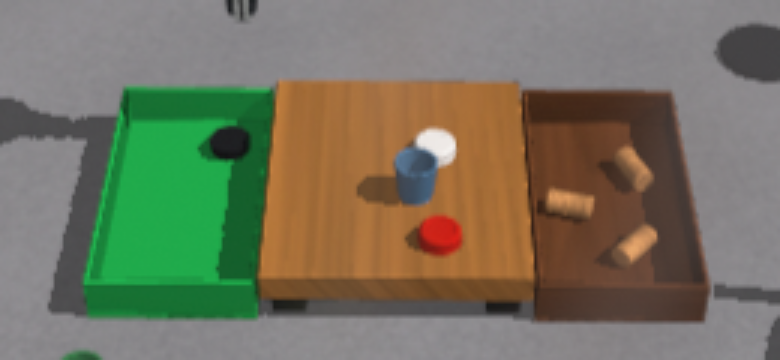

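The black lid lies in the green tray at crop (230,143), and the cup and other lids haven't moved. White and red are next.

```bash
python3 - <<'E'
from push import *
push((.543,.050)); shot("w")
push((.660,.060)); shot("r")
E
```

```text
down [0.54123758 0.10158699 0.06103267] [ 0.48995701  0.58978943 -0.40888258]
end [-0.62204354 -0.61843162 -0.3579724 ]
t 12.6167 [-2.56492315e+01  1.11691876e+01  9.64016622e+01 -1.86539033e-04
  7.25361155e+01  6.13507814e+01]
scene {'black': (array([225.3, 168.2]), np.int32(1291), array([ 0.2686, -0.1878])), 'white': (array([217. ,  86.9]), np.int32(1226), array([-0.2903, -0.2988])), 'red': (array([296.4, 258. ]), np.int32(144), array([0.6642, 0.0553])), 'cup': (array([288.5, 237.5]), np.int32(103), array([0.5966, 0.0312]))}
side {'black': (array([270. , 132.3]), np.int32(481), array([ 0.6165, -0.7746])), 'white': (array([286.6,  61.9]), np.int32(711), array([ 0.6384, -2.7396])), 'red': (array([233.3, 219.5]), np.int32(69), array([0.6579, 0.0641])), 'cup': (array([252.8, 211.4]), np.int32(122), array([0.6005, 0.0288]))}
down [0.65828137 0.11165501 0.06133952] [ 0.21235973  0.75082381 -0.74242661]
end [-0.40769388 -0.30994751  0.30623967]
t 18.4667 [-2.08002709e+01  2.72952377e+01  7.61098244e+01 -1.47802607e-03
  7.67163524e+01  6.61995094e+01]
scene {'black': (array([221.1, 197.7]), np.int32(1417), array([ 0.4219, -0.1793])), 'white': (array([258.7,  58.8]), np.int32(2614), array([-0.5673, -0.1562])), 'red': (array([219.6, 267.9]), np.int32(114), array([ 0.7129, -0.1412])), 'cup': (array([288.6, 237.6]), np.int32(104), array([0.597 , 0.0314]))}
side {'black': (array([234.5, 133.5]), np.int32(525), array([ 0.7896, -0.759 ])), 'white': (array([268.7,  57.4]), np.int32(1611), array([ 0.8257, -3.0072])), 'cup': (array([252.8, 211.4]), np.int32(121), array([0.6006, 0.0288]))}
```

View pics/r_scene.png

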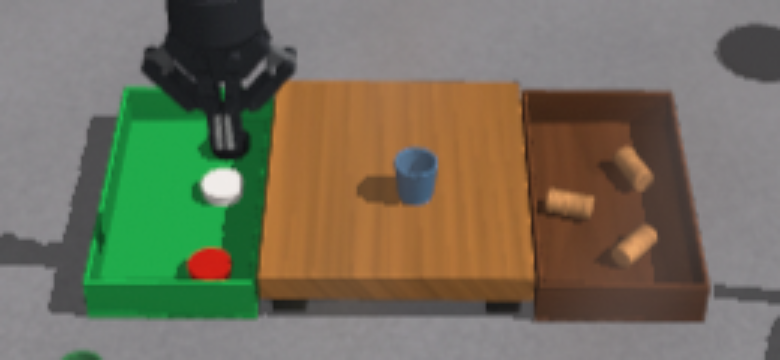

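View pics/r_side.png

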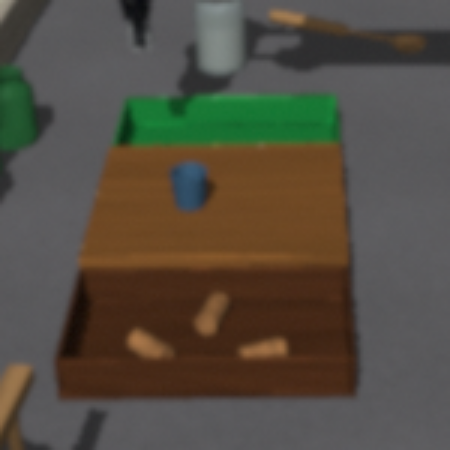

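All three lids are in the green tray: black at (230,143) in the scene crop, white at (222,186) and red at (210,265). The cup is unmoved, with its pixel centroid unchanged to 0.1 px. The arm is clear, so I'm handing in.

```bash
python3 -c "
from rig import ctrl
print(ctrl.finish_job())"
```

```text
the job is handed in; nothing more can be done
None
```

I swept the black, white and red lids along the board into the green tray, left the egg cup standing where it was, and handed the job in at about 18.5 s; I saw nothing else on the counter disturbed.

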